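Get the ramekin out from behind the jars

TASK

The ramekin is hemmed in on the tray: first stand the glass jar, the pepper mill and the steel tin on the wooden board, and only then take the ramekin out and stand it in the middle of the black trivet. After that put the jar, the mill and the tin back on the tray, each in the place where it stood at the start. Keep these four upright all the time and do not disturb the timer, the pastry ring or the little bottle.

Things in the scene. Friction and masses are not known exactly. Their poses are not given: they have to be found in the camera images.
- ramekin_mid (a point): Small white ceramic ramekin, an open round dish 60 mm across and 44 mm high with a 4 mm wall, 0.13 kg. This point is its centre, half-way up (22 mm above its underside); z up.
- jar_mid (a point): Closed clear glass jar with a glass lid, pink seal and wire clamp: straight round body 62 mm across from the bottom up to 82 mm, 110 mm high over all, about 0.3 kg. The thin wire latch does not resist the fingers. This point is its centre, half-way up (55 mm above its underside); z up.
- mill_mid (a point): Dark wooden pepper mill: straight round body 52 mm across from the bottom up to 76 mm, then a neck and a domed head, 112 mm high over all, about 0.25 kg. This point is its centre, half-way up (56 mm above its underside); z up.
- tin_mid (a point): Plain steel tin: round, 60 mm across up to 82 mm, with a slightly wider (62 mm) dark steel lid on top, 98 mm high over all, about 0.22 kg. This point is its centre, half-way up (49 mm above its underside); z up.
- tray: Fixed shallow aluminium tray, floor 4 mm above the table, lip 12 mm high. Its origin lies on the table under the ramekin's starting place; it reaches 118 mm to -x (near side), 50 mm to +x, 114 mm to each side in y. Jar, mill and tin, in any order, stand one each at about (-72, 0), (0, 72) and (0, -72) mm in the tray's x, y, too close to the ramekin for a gripper.
- board: Fixed wooden chopping board, 320 mm along its x, 140 mm along its y, 15 mm thick: the side area. Origin at the centre of its underside, z up.
- trivet: Fixed round black silicone trivet, 160 mm across, its top 8 mm above the table. Origin at the centre of its underside, z up.
- timer: Bystander: round grey kitchen timer with a black knob, 56 mm across, 38 mm high, loose. Origin at the centre of its underside.
- cutter: Bystander: plain steel pastry ring, 56 mm across, 30 mm high, loose. Origin at the centre of its underside.
- essence: Bystander: little amber glass bottle with a black cap, 32 mm across, 70 mm high, loose. Origin at the centre of its underside.
Things that resemble listed ones, but are neither listed nor needed, are in the scene too. Leave any orange look-alike of the part that bears tin_mid alone. What is shaped like the part that bears ramekin_mid but orange is not meant.

How it is judged:
On the way, in this order (a step that is already met when the one before it is completed fails the run):
1. the jar, the mill and the tin all stand upright on the board, the ramekin still in its place (within 20 mm) (x of jar_mid in the frame of board between -0.15 and 0.15 m and y of jar_mid in the frame of board between -0.065 and 0.065 m and z of jar_mid in the frame of board below 0.076 m and angle between each of jar_mid, mill_mid, tin_mid's own z axis and vertical below 0.15 rad and linear speed of each of jar, mill, tin below 0.03 m/s and x of mill_mid in the frame of board between -0.15 and 0.15 m and y of mill_mid in the frame of board between -0.065 and 0.065 m and z of mill_mid in the frame of board below 0.077 m and x of tin_mid in the frame of board between -0.15 and 0.15 m and y of tin_mid in the frame of board between -0.065 and 0.065 m and z of tin_mid in the frame of board below 0.07 m and distance of ramekin_mid from where it was at the start of the episode below 0.02 m), for 0.2 s.
2. the ramekin stands in the middle of the trivet (within 15 mm) while the other three are still on the board (horizontal distance between ramekin_mid and trivet below 0.015 m and z of ramekin_mid in the frame of trivet below 0.036 m and angle between each of ramekin_mid, jar_mid, mill_mid, tin_mid's own z axis and vertical below 0.15 rad and linear speed of each of ramekin, jar, mill, tin below 0.03 m/s and x of jar_mid in the frame of board between -0.15 and 0.15 m and y of jar_mid in the frame of board between -0.065 and 0.065 m and z of jar_mid in the frame of board below 0.076 m and x of mill_mid in the frame of board between -0.15 and 0.15 m and y of mill_mid in the frame of board between -0.065 and 0.065 m and z of mill_mid in the frame of board below 0.077 m and x of tin_mid in the frame of board between -0.15 and 0.15 m and y of tin_mid in the frame of board between -0.065 and 0.065 m and z of tin_mid in the frame of board below 0.07 m), for 0.2 s.
At the end, for the whole second after the job is handed in: The ramekin stands upright at rest on the trivet, its centre within 15 mm of the trivet's centre; the jar, the mill and the tin each stand upright at rest on the tray, the centre of each within 15 mm of where it was at the start (horizontal distance between ramekin_mid and trivet below 0.015 m and z of ramekin_mid in the frame of trivet below 0.036 m and angle between each of ramekin_mid, jar_mid, mill_mid, tin_mid's own z axis and vertical below 0.15 rad and linear speed of each of ramekin, jar, mill, tin below 0.03 m/s and distance of each of jar_mid, mill_mid, tin_mid from where it was at the start of the episode below 0.015 m); the robot touches nothing.
It fails at once if the jar, the mill, the tin or the ramekin is tipped more than 0.6 rad (angle between any of jar_mid, mill_mid, tin_mid, ramekin_mid's own z axis and vertical above 0.6 rad).
It fails at once if the timer, the pastry ring or the little bottle is moved more than 30 mm (distance of any of timer, cutter, essence from where it was at the start of the episode above 0.03 m).
It also fails if it takes over 141 s, if anything falls off the work surface, if the arm or the gripper's body presses on something with over 40 N, if the wrist force passes 120 N, or if a joint passes its speed limit or range.

ROBOT

A 7-joint arm with a two-finger parallel gripper is mounted at the origin on the work surface. World frame = base frame: x ahead of the robot, y to its left, z up, the work surface at z = 0. Lengths are in m, angles in rad, forces in N, time in s.
With the tool pointing down it reaches from about 0.4 to 0.85 m from the base axis. Payload 10.4 kg.
Tool frame: the origin (TCP) lies at the very end of the fingers, on their centre line; the grasp point (between the pads) lies 19 mm behind it (manip.pinch_z is the distance from the TCP to the grasp point, in m); z points along the fingers, y is the line along which they close (so a half turn about z gives the same grasp; the last joint's range is limited). The gripper opens to 85 mm and grips with 20 to 120 N. Pads are 22 mm wide; open, the fingers measure 114 mm over their backs; the gripper's body (76 mm by 85 mm) begins 54 mm behind the grasp point. The pads swing forward as they close: fully open they stand 13 mm farther back than shut.
Start: joints at [1.082, 0.332, -0.065, 1.46, 0.022, 1.35, -0.088], TCP at [0.281, -0.558, 0.207] pointing down, gripper open.
Joint ranges: [-2.6, 2.6], [-0.5, 2.12], [-1.47, 1.34], [0.16, 2.42], [-1.27, 4.41], [0.06, 2.06], [-2.6, 2.6]. Speed limits (rad/s): [2.22, 2.22, 2.79, 2.79, 3.14, 3.14, 3.14].

INTERFACE

Orientations are given as a unit quaternion [x, y, z, w].
In Python, from workcell import manip gives the robot as it stands. The module is installed in compiled form; this text tells all that it offers.
- The arm moves only by the shell command python3 -m creep 'ROWS' [OPENING] [FORCE]. ROWS is a JSON object of lists of equal length, an entry for each row: "slide": the shift along the tool's x, y, z in m, a list of three; "twist": the turn about the tool's z in degrees. A call has 1 to 8 rows; each row shifts and turns the commanded pose from where the row before left it, along the tool's axes as they then stand; what a row does not reach is not made up. A row lasts 1/8 s, in which the tool goes at most 62.5 mm and 10.7 degrees, less where a joint would pass 70% of its speed; a pose out of reach is approached as far as the arm can. A call with a gripper value outside its range is refused whole. OPENING is the opening in per cent of the stroke, from 0 (shut) to 100 (fully open), set as the call begins (- or left out, the last holds). The fingers move at their own pace and stop on an object; FORCE is the grip in N (left out, the last holds). Time passes only in rows, so rows that do not move let the fingers close. It gives the time, the measured TCP pose, the force, the opening and the grip force at its end, in the units of the state.
- manip.get_obs(): the state, without advancing time (a new reading comes with each control period).
- manip.camera(name): name is "side" or "top"; returns (picture, depth): 480x640x3 uint8, blue, green, red; 480x640 float32, m along the optical axis (not along the pixel's ray), 0 where there is no reading.
- manip.camera_params(name): a dict with "intrinsics" (3x3 intrinsics, pixels), "dist_coeffs" ([k1, k2, p1, p2, k3] as OpenCV has them; the pictures are not rectified), "R" (3x3) and "t" (3): a world point X has camera coordinates R X + t. Camera axes: x right, y down, z forward; pixel columns grow to the right and rows downward; lengths in m; the calibration is good to about 2 mm. A picture is of the moment at which its call begins. camera_params takes no time and is no camera call.
- manip.hand_in(): hands the job in; it is judged then, once.
The state is a dict: "clock": time; "joint_pos": joint angles; "joint_velocities": joint speeds; "tau": joint torques, N m; "position": TCP position; "ee_rot": TCP orientation; "ft_force": force on the tool from outside, world axes, zero at the start; "torque": the same for the moment, N m; "grip_width": opening from 0.0 (shut) to 1.0 (fully open); "grasp_force": force on a finger pad.
Only numpy, scipy, OpenCV 4.12 (cv2) and the standard library are available. Lean on these libraries where they do the work, as an engineer would, in place of code of your own. Each camera call takes 0.05 s, during which the arm holds its last target. There are 200 camera calls.

## Working session

There is one attempt and no reset: what is moved stays moved. The work goes in short steps, Python scripts to look and compute and a shell command to move; the robot and the scene stay as the last step left them, time stands still between calls to the robot, and variables do not carry over. Pictures are saved under pics/ and viewed, at most 14 in all, crops included, and the job is handed in when it is done.

```bash
mkdir -p pics; cat > h.py <<'E'
import numpy as np, cv2
from workcell import manip
def cam(n):
    p=manip.camera_params(n); return {k:np.array(v,float) for k,v in p.items()}
def ray(n,uv,z):
    p=cam(n); u=cv2.undistortPoints(np.array(uv,float).reshape(-1,1,2),p['intrinsics'],p['dist_coeffs']).reshape(-1,2)
    d=np.c_[u,np.ones(len(u))]@p['R']; c=-p['R'].T@p['t']
    return c+d*((z-c[2])/d[:,2])[:,None]
def cloud(n,dep):
    p=cam(n); h,w=dep.shape; v,u=np.mgrid[:h,:w]
    q=cv2.undistortPoints(np.stack([u,v],-1).reshape(-1,1,2).astype(float),p['intrinsics'],p['dist_coeffs']).reshape(h,w,2)
    P=np.dstack([q,np.ones((h,w))])*dep[...,None]
    return (P-p['t'])@p['R']
E
python3 - <<'E'
from h import *
for n in("top","side"):
    im,d=manip.camera(n); cv2.imwrite(f'pics/{n}0.png',im); np.save(f'{n}0.npy',d)
    p=cam(n); print(n,p['intrinsics'][0,0],-p['R'].T@p['t'],p['R'][2])
o=manip.get_obs(); print(o['clock'],o['position'],o['ee_rot'],o['grip_width'])
E
```

```text
top 495.6591723456591 [ 0.35837071 -0.0586721   1.4406299 ] [ 1.12315125e-01 -9.83640628e-04 -9.93672152e-01]
side 565.0113008508853 [0.3125986  0.67844762 1.0041096 ] [ 0.18984525 -0.61121838 -0.76835595]
0.1 [ 0.28054288 -0.55808251  0.20619422] [ 9.72994235e-01  2.30828540e-01 -1.78653451e-04 -6.09256191e-04] 0.9982873421414128
```

View pics/top0.png

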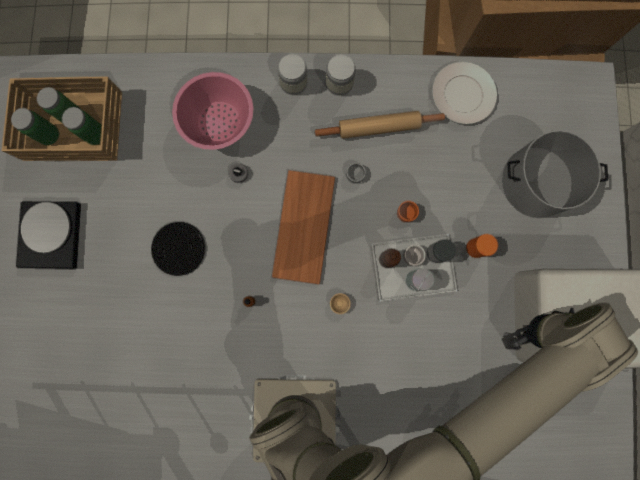

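View pics/side0.png

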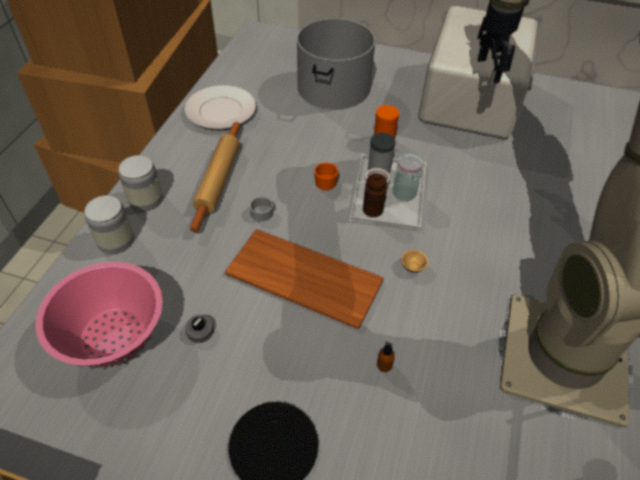

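The top view shows the tray around (415,270): mill at (390,258), ramekin (415,254), tin (442,250), jar (422,280). The board is at (304,227) and the trivet at (179,249). The orange tin (484,245) and orange ramekin (408,212) are decoys close to the tray.

```bash
python3 - <<'E'
from h import *
im=cv2.imread('pics/top0.png'); d=np.load('top0.npy'); C=cloud('top',d)
cv2.imwrite('pics/crop.png',cv2.resize(im[195:315,330:510],None,fx=4.4,fy=4.4,interpolation=cv2.INTER_CUBIC))
def top(name,u,v,lo,hi,r=16):
    s=C[v-r:v+r,u-r:u+r].reshape(-1,3); s=s[(s[:,2]>lo)&(s[:,2]<hi)]
    if len(s)<4: print(name,'few',len(s));return
    (c,rad)=cv2.minEnclosingCircle(s[:,:2].astype(np.float32)); print(name,len(s),np.round(s.mean(0),3),np.round(np.median(s[:,2]),3),'circ',np.round(c,3),round(rad,4))
top('mill',388,258,.09,.14,10);top('tin',442,250,.09,.12);top('jar',422,279,.09,.13,13);top('ram',415,254,.04,.055,13)
top('orr',408,212,.03,.06);top('ort',484,245,.085,.12);top('ess',249,301,.05,.09);top('timer',239,173,.025,.05);top('bowl',340,303,.02,.06);top('cut',357,173,.02,.04)
hsv=cv2.cvtColor(im,cv2.COLOR_BGR2HSV)
m=((hsv[...,2]<45)).astype(np.uint8); m[:, :140]=0;m[:,215:]=0;m[:210]=0;m[290:]=0
c=max(cv2.findContours(m,0,1)[0],key=cv2.contourArea); print('trivet',ray('top',np.array(cv2.fitEllipse(c)[0]),.008), cv2.fitEllipse(c))
m=((hsv[...,1]>90)&(hsv[...,0]<20)).astype(np.uint8); m[:160]=0;m[290:]=0;m[:,:265]=0;m[:,345:]=0
c=max(cv2.findContours(m,0,1)[0],key=cv2.contourArea); R=cv2.minAreaRect(c); b=cv2.boxPoints(R); P=ray('top',b,.015)
print('board',P.round(3),P.mean(0).round(3))
E
```

```text
mill 205 [ 0.462 -0.256  0.107] 0.106 circ [ 0.463 -0.259] 0.0235
tin 385 [ 0.482 -0.403  0.101] 0.102 circ [ 0.482 -0.404] 0.0307
jar 394 [ 0.401 -0.34   0.11 ] 0.111 circ [ 0.401 -0.34 ] 0.032
ram 106 [ 0.473 -0.332  0.047] 0.047 circ [ 0.473 -0.332] 0.0304
orr 124 [ 0.597 -0.316  0.042] 0.043 circ [ 0.597 -0.316] 0.0308
ort 383 [ 0.497 -0.52   0.097] 0.097 circ [ 0.498 -0.522] 0.0309
ess 42 [0.338 0.137 0.064] 0.067 circ [0.339 0.135] 0.0125
timer 102 [0.709 0.179 0.033] 0.034 circ [0.709 0.178] 0.0273
bowl 118 [ 0.333 -0.122  0.025] 0.025 circ [ 0.333 -0.121] 0.0294
cut 81 [ 0.713 -0.167  0.028] 0.028 circ [ 0.713 -0.166] 0.0291
trivet [[0.48547331 0.35037874 0.008     ]] ((178.03518676757812, 248.3123321533203), (51.79521179199219, 53.16707229614258), 44.80166244506836)
board [[ 0.406  0.075  0.015]
 [ 0.722  0.034  0.015]
 [ 0.702 -0.107  0.015]
 [ 0.387 -0.063  0.015]] [ 0.554 -0.015  0.015]
```

View pics/crop.png

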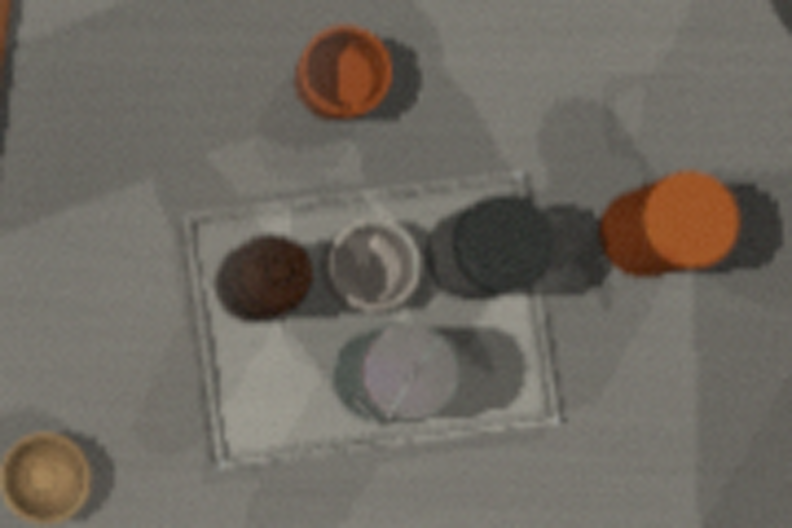

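Order on the tray: mill to the left (+y), ramekin in the middle, tin to the right and jar on the near side. Tray yaw is about +7°, and the measurements agree with the description. I'll start with the jar.

```bash
cat > go.py <<'E'
import sys,json
from h import *
# go.py x y [z]: tool-frame shift from here to the world point (scratch arithmetic only)
o=manip.get_obs(); from scipy.spatial.transform import Rotation as R
r=R.from_quat(o['ee_rot']); M=r.as_matrix(); p=np.array(o['position'])
print('t',round(o['clock'],2),'p',p.round(4),'yaw',np.degrees(np.arctan2(M[1,0],M[0,0])).round(2),'tilt',np.degrees(np.arccos(-M[2,2])).round(2),'w',round(o['grip_width'],3),'F',np.round(o['ft_force'],1),'g',round(o['grasp_force'],1))
for a in sys.argv[1:]:
    g=np.array([float(v) for v in a.split(',')]); g=np.r_[g,p[2]] if len(g)==2 else g
    print(a,(r.inv().apply(g-p)).round(4))
E
python3 -m creep '{"slide":[[0,0,0],[0,0,0],[0.029,-0.04,0],[0.029,-0.04,0],[0.029,-0.04,0],[0.029,-0.04,0],[0.029,-0.04,0],[0,0,0]],"twist":[9.9,9.9,0,0,0,0,0,0]}' 100 40
python3 go.py 0.401,-0.340,0.047
```

```text
clock: 1.1
position: [0.403, -0.3386, 0.2069]
ee_rot: [0.998, 0.063, 0.0, -0.0]
ft_force: [-0.2, -0.7, 0.5]
grip_width: 1.0
grasp_force: 0.0
t 1.1 p [ 0.403  -0.3386  0.2069] yaw 7.27 tilt 0.06 w 1.0 F [-0.2 -0.7  0.5] g 0.0
0.401,-0.340,0.047 [-0.0023  0.0013  0.1599]
```

```bash

python3 -m creep '{"slide":[[-0.002,0.001,0.04],[0,0,0.04],[0,0,0.04],[0,0,0.02],[0,0,0.01],[0,0,0.01],[0,0,0],[0,0,0]],"twist":[0,0,0,0,0,0,0,0]}' 100 40 >/dev/null; python3 go.py 
python3 -m creep '{"slide":[[0,0,0],[0,0,0],[0,0,0],[0,0,0],[0,0,0],[0,0,0],[0,0,0],[0,0,0]],"twist":[0,0,0,0,0,0,0,0]}' 0 40 >/dev/null; python3 go.py
python3 -m creep '{"slide":[[0,0,-0.01],[0,0,-0.03],[0,0,-0.03],[0,0,-0.04],[0,0,-0.04],[0,0,0],[0,0,0]],"twist":[0,0,0,0,0,0,0]}' >/dev/null; python3 go.py 0.456,-0.033
```

```text
t 2.1 p [ 0.3992 -0.3441  0.0476] yaw 6.88 tilt 0.07 w 0.999 F [-0.2 -0.2  0.7] g 0.0
t 3.1 p [ 0.3994 -0.3442  0.048 ] yaw 6.88 tilt 0.11 w 0.704 F [-1.4  0.   5.9] g 41.8
t 3.98 p [ 0.3984 -0.3434  0.1962] yaw 6.89 tilt 0.06 w 0.705 F [-0.   0.4 -2.9] g 44.3
0.456,-0.033 [ 9.450e-02 -3.012e-01  1.000e-04]
```

```bash

python3 -m creep '{"slide":[[0.008,-0.025,0],[0.016,-0.05,0],[0.016,-0.05,0],[0.016,-0.05,0],[0.016,-0.05,0],[0.016,-0.05,0],[0.007,-0.026,0],[0,0,0]],"twist":[0,0,0,0,0,0,0,0]}' >/dev/null; python3 go.py 0.456,-0.033,0.061
python3 - <<'E'
from h import *
im,d=manip.camera('side'); cv2.imwrite('pics/s1.png',im[130:430,150:550])
E
```

```text
t 4.97 p [ 0.4564 -0.0312  0.1957] yaw 7.13 tilt 0.13 w 0.701 F [ 0.2 -0.  -2.5] g 44.4
0.456,-0.033,0.061 [-0.0003  0.0019  0.1347]
```

View pics/s1.png

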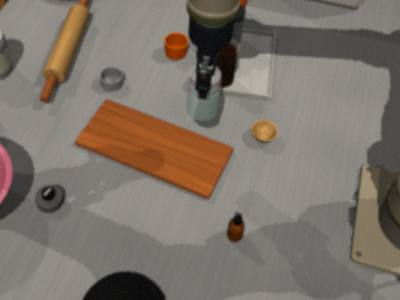

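The jar hangs upright in the gripper at crop (205,95), on its way down to the near end of the board. I'll set it down.

```bash

python3 -m creep '{"slide":[[0,0.002,0.04],[0,0,0.04],[0,0,0.03],[0,0,0.015],[0,0,0.006],[0,0,0.004],[0,0,0.001],[0,0,0]],"twist":[0,0,0,0,0,0,0,0]}' >/dev/null; python3 go.py
python3 -m creep '{"slide":[[0,0,0],[0,0,0],[0,0,0],[0,0,0]],"twist":[0,0,0,0]}' 100 >/dev/null; python3 go.py
python3 -m creep '{"slide":[[0,0,-0.01],[0,0,-0.03],[0,0,-0.04],[0,0,-0.04],[0,0,-0.02],[0,0,0]],"twist":[0,0,0,0,0,0]}' >/dev/null; python3 go.py 0.463,-0.257
```

```text
t 6.03 p [ 0.4577 -0.0355  0.0614] yaw 6.89 tilt 0.06 w 0.701 F [-0.3 -0.4 -2.8] g 44.4
t 6.53 p [ 0.4574 -0.0355  0.061 ] yaw 6.89 tilt 0.01 w 1.001 F [ 0.1 -0.1 -0.2] g 0.0
t 7.28 p [ 0.4582 -0.0354  0.2028] yaw 6.89 tilt 0.2 w 0.996 F [-0.4 -0.4 -0.5] g 0.0
0.463,-0.257 [-2.180e-02  2.205e-01  2.000e-04]
```

```bash

python3 -m creep '{"slide":[[-0.004,0.044,0],[-0.004,0.044,0],[-0.005,0.044,0],[-0.005,0.044,0],[-0.004,0.046,0],[0,0,0],[0,0,0],[0,0,0]],"twist":[0,0,0,0,0,-10,-10,-10]}' >/dev/null
python3 -m creep '{"slide":[[0,0,0],[0,0,0],[0,0,0],[0,0,0],[0,0,0],[0,0,0],[0,0,0]],"twist":[-10,-10,-10,-10,-10,-10,0]}' >/dev/null; python3 go.py 0.463,-0.2585,0.047
```

```text
t 9.15 p [ 0.4617 -0.2583  0.2   ] yaw 96.83 tilt 0.08 w 0.998 F [-0.2 -0.7  0.1] g 0.0
0.463,-0.2585,0.047 [-0.0005  0.0015  0.153 ]
```

```bash

python3 -m creep '{"slide":[[0,0.001,0.04],[0,0,0.04],[0,0,0.04],[0,0,0.02],[0,0,0.01],[0,0,0.003],[0,0,0],[0,0,0]],"twist":[0,0,0,0,0,0,0,0]}' 100 40 >/dev/null; python3 go.py 0.463,-0.2585,0.047
python3 -m creep '{"slide":[[0,0,0],[0,0,0],[0,0,0],[0,0,0],[0,0,0],[0,0,0],[0,0,0],[0,0,0]],"twist":[0,0,0,0,0,0,0,0]}' 0 40 >/dev/null; python3 go.py
python3 -m creep '{"slide":[[0,0,-0.01],[0,0,-0.03],[0,0,-0.03],[0,0,-0.04],[0,0,-0.04],[0,0,0],[0,0,0]],"twist":[0,0,0,0,0,0,0]}' >/dev/null; python3 go.py 0.558,0.014
```

```text
t 10.15 p [ 0.4636 -0.2587  0.0488] yaw 96.86 tilt 0.08 w 1.0 F [-0.5  0.1 -0. ] g 0.0
0.463,-0.2585,0.047 [ 0.0002 -0.0006  0.0017]
t 11.15 p [ 0.4632 -0.2588  0.0487] yaw 96.87 tilt 0.05 w 0.572 F [-2.4  0.1  6.9] g 40.2
t 12.03 p [ 0.4626 -0.2582  0.1972] yaw 96.89 tilt 0.06 w 0.577 F [-0.  -0.2 -2.3] g 42.0
0.558,0.014 [0.2587 0.1274 0.    ]
```

```bash

python3 -m creep '{"slide":[[0.026,0.013,0],[0.05,0.025,0],[0.05,0.025,0],[0.05,0.025,0],[0.05,0.025,0],[0.033,0.014,0],[0,0,0]],"twist":[0,0,0,0,0,0,0]}' >/dev/null; python3 go.py 0.558,0.014,0.061
python3 -m creep '{"slide":[[0,0,0.04],[0,0,0.04],[0,0,0.03],[0,0,0.015],[0,0,0.006],[0,0,0.005],[0,0,0.001],[0,0,0]],"twist":[0,0,0,0,0,0,0,0]}' >/dev/null; python3 go.py
```

```text
t 12.9 p [0.5574 0.0179 0.1963] yaw 97.22 tilt 0.18 w 0.573 F [ 0.  -0.4 -1.9] g 42.0
0.558,0.014,0.061 [-0.0042  0.0004  0.1353]
t 13.9 p [0.5585 0.014  0.0615] yaw 96.89 tilt 0.06 w 0.574 F [-0.3 -0.3 -2. ] g 42.1
```

```bash

python3 -m creep '{"slide":[[0,0,0.001],[0,0,0]],"twist":[0,0]}' >/dev/null; python3 go.py
python3 -m creep '{"slide":[[0,0,0],[0,0,0],[0,0,0],[0,0,0]],"twist":[0,0,0,0]}' 100 >/dev/null; python3 go.py
python3 -m creep '{"slide":[[0,0,-0.01],[0,0,-0.03],[0,0,-0.04],[0,0,-0.04],[0,0,-0.02],[0,0,0]],"twist":[0,0,0,0,0,0]}' >/dev/null; python3 go.py 0.482,-0.4035
```

```text
t 14.15 p [0.5582 0.0139 0.06  ] yaw 96.89 tilt 0.02 w 0.573 F [-0.  -0.5 -2.6] g 42.1
t 14.65 p [0.5582 0.014  0.06  ] yaw 96.89 tilt 0.01 w 1.002 F [-0.8 -1.2 -0.9] g 0.0
t 15.4 p [0.559  0.0142 0.202 ] yaw 96.89 tilt 0.21 w 0.999 F [-1.3 -0.  -0.1] g 0.0
0.482,-0.4035 [-4.054e-01 -1.266e-01 -2.000e-04]
```

```bash

python3 -m creep '{"slide":[[-0.04,-0.013,0],[-0.055,-0.017,0],[-0.055,-0.017,0],[-0.055,-0.017,0],[-0.055,-0.017,0],[-0.055,-0.017,0],[-0.055,-0.017,0],[-0.035,-0.012,0]],"twist":[0,0,0,0,0,0,0,0]}' >/dev/null
python3 -m creep '{"slide":[[0,0,0],[0,0,0]],"twist":[0,0]}' >/dev/null; python3 go.py 0.482,-0.4035,0.040
```

```text
t 16.65 p [ 0.4808 -0.4021  0.1991] yaw 96.94 tilt 0.09 w 0.997 F [ 0.3  0.7 -0.7] g 0.0
0.482,-0.4035,0.040 [-0.0018  0.0011  0.1591]
```

```bash

python3 -m creep '{"slide":[[-0.001,0.001,0.04],[0,0,0.04],[0,0,0.04],[0,0,0.02],[0,0,0.01],[0,0,0.008],[0,0,0],[0,0,0]],"twist":[0,0,0,0,0,0,0,0]}' 100 40 >/dev/null; python3 go.py
python3 -m creep '{"slide":[[0,0,0],[0,0,0],[0,0,0],[0,0,0],[0,0,0],[0,0,0],[0,0,0],[0,0,0]],"twist":[0,0,0,0,0,0,0,0]}' 0 40 >/dev/null; python3 go.py
python3 -m creep '{"slide":[[0,0,-0.01],[0,0,-0.03],[0,0,-0.04],[0,0,-0.04],[0,0,-0.04],[0,0,0],[0,0,0]],"twist":[0,0,0,0,0,0,0]}' >/dev/null; python3 go.py 0.644,-0.058
```

```text
t 17.65 p [ 0.4822 -0.4046  0.0428] yaw 96.89 tilt 0.08 w 0.996 F [-0.2  0.4  0.9] g 0.0
t 18.65 p [ 0.482  -0.4046  0.0427] yaw 96.88 tilt 0.06 w 0.705 F [-1.5  0.6  5.8] g 43.0
t 19.52 p [ 0.4812 -0.4039  0.2009] yaw 96.89 tilt 0.08 w 0.71 F [ 0.4  0.4 -2.6] g 44.5
0.644,-0.058 [3.238e-01 2.031e-01 1.000e-04]
```

```bash

python3 -m creep '{"slide":[[0.03,0.019,0],[0.05,0.031,0],[0.05,0.031,0],[0.05,0.031,0],[0.05,0.031,0],[0.05,0.031,0],[0.04,0.026,0],[0,0,0]],"twist":[0,0,0,0,0,0,0,0]}' >/dev/null; python3 go.py 0.644,-0.058,0.055
python3 -m creep '{"slide":[[0,0,0.04],[0,0,0.04],[0,0,0.04],[0,0,0.015],[0,0,0.006],[0,0,0.004],[0,0,0.001],[0,0,0]],"twist":[0,0,0,0,0,0,0,0]}' >/dev/null; python3 go.py
```

```text
t 20.52 p [ 0.6418 -0.0566  0.1998] yaw 97.32 tilt 0.25 w 0.705 F [-0.7 -0.6 -2.9] g 44.6
0.644,-0.058,0.055 [-0.0022  0.0023  0.1448]
t 21.52 p [ 0.6423 -0.0625  0.0567] yaw 96.89 tilt 0.07 w 0.706 F [-0.1  0.9 -3.4] g 44.6
```

```bash

python3 -m creep '{"slide":[[0.002,0,0.002],[0,0,0.001],[0,0,0]],"twist":[0,0,0]}' >/dev/null; python3 go.py
python3 -m creep '{"slide":[[0,0,0],[0,0,0],[0,0,0],[0,0,0]],"twist":[0,0,0,0]}' 100 >/dev/null; python3 go.py
python3 -m creep '{"slide":[[0,0,-0.01],[0,0,-0.03],[0,0,-0.04],[0,0,-0.04],[0,0,-0.02],[0,0,0]],"twist":[0,0,0,0,0,0]}' >/dev/null; python3 go.py 0.473,-0.332
```

```text
t 21.9 p [ 0.6419 -0.0603  0.0538] yaw 96.9 tilt 0.04 w 0.712 F [-3.2  0.7  5.6] g 45.2
t 22.4 p [ 0.6416 -0.0606  0.0528] yaw 96.89 tilt 0.0 w 0.993 F [-0.2 -0.1  0.2] g 0.0
t 23.15 p [ 0.6423 -0.0605  0.1942] yaw 96.89 tilt 0.14 w 1.002 F [-0.4  0.3 -0.6] g 0.0
0.473,-0.332 [-0.2492 -0.2006 -0.0003]
```

```bash

python3 -m creep '{"slide":[[-0.03,-0.024,0],[-0.045,-0.036,0],[-0.045,-0.036,0],[-0.045,-0.036,0],[-0.045,-0.036,0],[-0.038,-0.031,0],[0,0,0]],"twist":[0,0,0,0,0,0,0]}' >/dev/null; python3 go.py 0.473,-0.332,0.014
python3 - <<'E'
from h import *
im,d=manip.camera('side'); cv2.imwrite('pics/s2.png',im)
E
```

```text
t 24.02 p [ 0.47   -0.3348  0.1908] yaw 96.45 tilt 0.2 w 0.995 F [ 0.2 -0.  -0.3] g 0.0
0.473,-0.332,0.014 [0.0023 0.0039 0.1768]
```

View pics/s2.png

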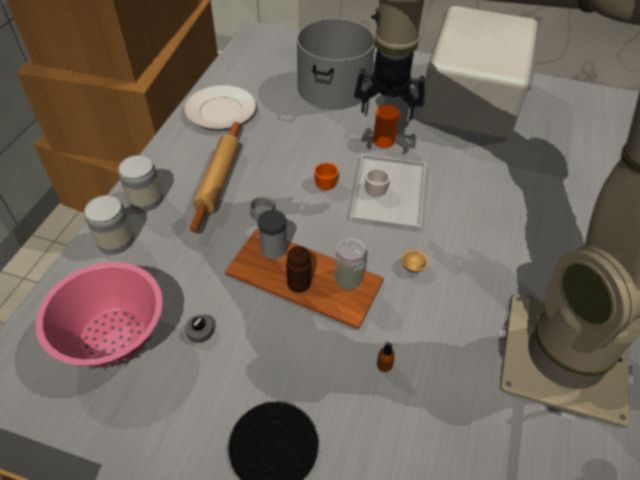

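Tin (272,235), mill (299,270) and jar (350,265) all stand upright on the board. The ramekin (377,183) hasn't moved. Next I'll take it out.

```bash

python3 -m creep '{"slide":[[0.001,0.002,0.04],[0,0,0.04],[0,0,0.04],[0,0,0.03],[0,0,0.014],[0,0,0.01],[0,0,0],[0,0,0]],"twist":[0,0,0,0,0,0,0,0]}' 100 30 >/dev/null; python3 go.py 0.473,-0.332,0.013
```

```text
t 25.07 p [ 0.4763 -0.3297  0.0199] yaw 96.89 tilt 0.09 w 1.001 F [-0.4  0.4 -0.1] g 0.0
0.473,-0.332,0.013 [-0.0018 -0.0036  0.0069]
```

```bash

python3 -m creep '{"slide":[[-0.002,-0.003,0.006],[0,0,0],[0,0,0]],"twist":[0,0,0]}' >/dev/null; python3 go.py
python3 -m creep '{"slide":[[0,0,0],[0,0,0],[0,0,0],[0,0,0],[0,0,0],[0,0,0],[0,0,0],[0,0,0]],"twist":[0,0,0,0,0,0,0,0]}' 0 30 >/dev/null; python3 go.py
python3 -m creep '{"slide":[[0,0,-0.01],[0,0,-0.03],[0,0,-0.04],[0,0,-0.05],[0,0,-0.05],[0,0,0],[0,0,0]],"twist":[0,0,0,0,0,0,0]}' >/dev/null; python3 go.py 0.4855,0.3504
```

```text
t 25.45 p [ 0.4729 -0.3319  0.013 ] yaw 96.88 tilt 0.01 w 1.0 F [-0.3  0.  -0. ] g 0.0
t 26.45 p [ 0.4731 -0.3317  0.0137] yaw 96.9 tilt 0.03 w 0.684 F [-2.2  1.3  6.6] g 30.5
t 27.32 p [ 0.4726 -0.3315  0.1925] yaw 96.89 tilt 0.03 w 0.681 F [ 0.3  0.1 -1.6] g 32.6
0.4855,0.3504 [6.755e-01 9.460e-02 1.000e-04]
```

```bash

python3 -m creep '{"slide":[[0.03,0.004,0],[0.05,0.007,0],[0.05,0.007,0],[0.05,0.007,0],[0.05,0.007,0],[0.05,0.007,0],[0.05,0.007,0],[0.05,0.007,0]],"twist":[0,0,0,0,0,0,0,0]}' >/dev/null
python3 -m creep '{"slide":[[0.05,0.007,0],[0.05,0.007,0],[0.05,0.007,0],[0.05,0.007,0],[0.05,0.007,0],[0.04,0.006,0],[0,0,0],[0,0,0]],"twist":[0,0,0,0,0,0,0,0]}' >/dev/null; python3 go.py 0.4855,0.3504,0.019
python3 - <<'E'
from h import *
im,d=manip.camera('side'); cv2.imwrite('pics/s3.png',im)
E
```

```text
t 29.32 p [0.4855 0.3438 0.1915] yaw 96.89 tilt 0.14 w 0.68 F [-0.2 -1.  -1.2] g 32.7
0.4855,0.3504,0.019 [0.0067 0.0011 0.1725]
```

View pics/s3.png

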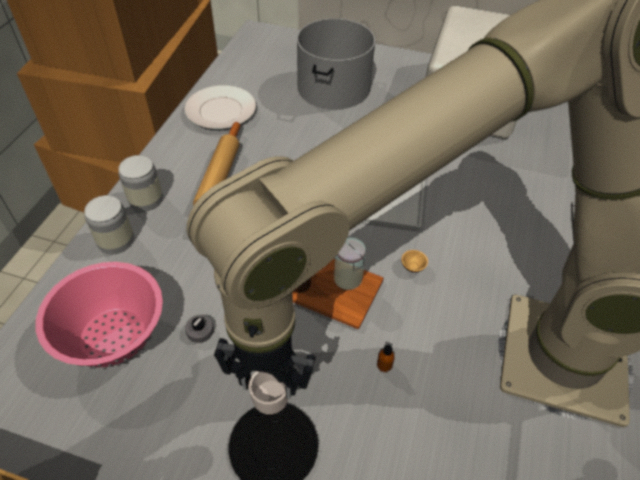

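The ramekin is held upright at (268,392), above the trivet (274,445). I'll check the trivet centre from this view as well.

```bash
python3 - <<'E'
from h import *
im=cv2.imread('pics/side0.png'); m=(im.max(2)<45).astype(np.uint8); m[:395]=0; m[:,:215]=0; m[:,335:]=0
c=max(cv2.findContours(m,0,1)[0],key=cv2.contourArea)[:,0].astype(float); P=ray('side',c,.008)[:,:2].astype(np.float32)
print(cv2.fitEllipse(P))
E
python3 -m creep '{"slide":[[0.006,0.001,0.04],[0,0,0.04],[0,0,0.04],[0,0,0.03],[0,0,0.01],[0,0,0.005],[0,0,0],[0,0,0]],"twist":[0,0,0,0,0,0,0,0]}' >/dev/null; python3 go.py 0.4855,0.3504,0.018
```

```text
((0.48679766058921814, 0.3446659445762634), (0.1431429386138916, 0.1586095094680786), 109.86580657958984)
t 30.38 p [0.4868 0.3511 0.0289] yaw 96.88 tilt 0.09 w 0.682 F [ 0.7 -0.3 -1.3] g 32.7
0.4855,0.3504,0.018 [-0.0005 -0.0013  0.0109]
```

```bash

python3 -m creep '{"slide":[[-0.002,-0.001,0.006],[0,0,0.003],[0,0,0.002],[0,0,0]],"twist":[0,0,0,0]}' >/dev/null; python3 go.py
python3 -m creep '{"slide":[[0,0,0],[0,0,0],[0,0,0],[0,0,0],[0,0,0]],"twist":[0,0,0,0,0]}' 100 >/dev/null; python3 go.py
python3 -m creep '{"slide":[[0,0,-0.01],[0,0,-0.03],[0,0,-0.04],[0,0,-0.05],[0,0,-0.05],[0,0,0]],"twist":[0,0,0,0,0,0]}' >/dev/null; python3 go.py 0.6416,-0.0606
```

```text
t 30.88 p [0.4854 0.3484 0.0177] yaw 96.88 tilt 0.06 w 0.683 F [-4.4 -4.7 10.7] g 33.8
t 31.5 p [0.4854 0.3487 0.0168] yaw 96.89 tilt 0.0 w 0.999 F [-1.1 -0.  -0.4] g 0.0
t 32.25 p [0.4867 0.3504 0.2019] yaw 96.9 tilt 0.42 w 0.998 F [ 0.1 -0.2 -0.7] g 0.0
0.6416,-0.0606 [-0.4267  0.1044 -0.0006]
```

```bash

python3 -m creep '{"slide":[[-0.04,0.01,0],[-0.055,0.0135,0],[-0.055,0.0135,0],[-0.055,0.0135,0],[-0.055,0.0135,0],[-0.055,0.0135,0],[-0.055,0.0135,0],[-0.055,0.0135,0]],"twist":[0,0,0,0,0,0,0,0]}' >/dev/null
python3 -m creep '{"slide":[[0,0,0],[0,0,0]],"twist":[0,0]}' >/dev/null; python3 go.py 0.6416,-0.0606,0.053
python3 - <<'E'
from h import *
im,d=manip.camera('top'); C=cloud('top',d); cv2.imwrite('pics/t4.png',im[130:330,130:460])
s=C[225:275,150:210].reshape(-1,3); s=s[(s[:,2]>.04)&(s[:,2]<.07)]; print(len(s),cv2.minEnclosingCircle(s[:,:2].astype(np.float32)))
m=(im.max(2)<45).astype(np.uint8); 
E
```

```text
t 33.5 p [ 0.6398 -0.06    0.1965] yaw 96.91 tilt 0.06 w 1.0 F [0.2 0.5 0.1] g 0.0
0.6416,-0.0606,0.053 [-0.001   0.0018  0.1435]
127 ((0.4875323176383972, 0.3480387330055237), 0.03136228397488594)
```

View pics/t4.png

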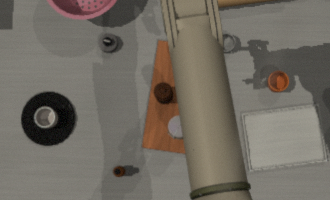

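The ramekin sits centred on the trivet at crop (46,118), about 3 mm off its middle. Next the tin goes back.

```bash

python3 -m creep '{"slide":[[0.001,0.001,0.04],[0,0,0.04],[0,0,0.04],[0,0,0.01],[0,0,0.008],[0,0,0.003],[0,0,0],[0,0,0]],"twist":[0,0,0,0,0,0,0,0]}' 100 40 >/dev/null; python3 go.py 0.6416,-0.0606,0.053
python3 -m creep '{"slide":[[0,0,0],[0,0,0],[0,0,0],[0,0,0],[0,0,0],[0,0,0],[0,0,0],[0,0,0]],"twist":[0,0,0,0,0,0,0,0]}' 0 40 >/dev/null; python3 go.py
python3 -m creep '{"slide":[[0,0,-0.01],[0,0,-0.03],[0,0,-0.04],[0,0,-0.04],[0,0,-0.03],[0,0,0],[0,0,0]],"twist":[0,0,0,0,0,0,0]}' >/dev/null; python3 go.py 0.482,-0.4046
```

```text
t 34.55 p [ 0.6415 -0.0597  0.0568] yaw 96.88 tilt 0.07 w 0.998 F [1.3 0.2 0.4] g 0.0
0.6416,-0.0606,0.053 [-0.0009 -0.      0.0038]
t 35.55 p [ 0.6413 -0.0597  0.0565] yaw 96.88 tilt 0.04 w 0.707 F [-0.3 -0.6  5.4] g 42.8
t 36.42 p [ 0.6403 -0.0597  0.2045] yaw 96.89 tilt 0.11 w 0.707 F [-0.1 -0.3 -2.8] g 44.5
0.482,-0.4046 [-3.234e-01 -1.986e-01  3.000e-04]
```

```bash

python3 -m creep '{"slide":[[-0.03,-0.019,0],[-0.05,-0.031,0],[-0.05,-0.031,0],[-0.05,-0.031,0],[-0.05,-0.031,0],[-0.05,-0.031,0],[-0.043,-0.025,0],[0,0,0]],"twist":[0,0,0,0,0,0,0,0]}' >/dev/null; python3 go.py 0.482,-0.4037,0.0455
python3 -m creep '{"slide":[[0,0,0.04],[0,0,0.04],[0,0,0.04],[0,0,0.02],[0,0,0.006],[0,0,0.004],[0,0,0],[0,0,0]],"twist":[0,0,0,0,0,0,0,0]}' >/dev/null; python3 go.py 0.482,-0.4037,0.0455
```

```text
t 37.42 p [ 0.478  -0.4089  0.2033] yaw 96.43 tilt 0.23 w 0.711 F [-0.1  0.9 -3.5] g 44.6
0.482,-0.4037,0.0455 [0.0046 0.0052 0.1578]
t 38.42 p [ 0.4827 -0.4045  0.0569] yaw 96.88 tilt 0.09 w 0.707 F [ 0.6  0.5 -2.6] g 44.6
0.482,-0.4037,0.0455 [ 0.0009 -0.0006  0.0114]
```

```bash

python3 -m creep '{"slide":[[0.001,-0.001,0.006],[0,0,0.004],[0,0,0.002],[0,0,0]],"twist":[0,0,0,0]}' >/dev/null; python3 go.py
python3 -m creep '{"slide":[[0,0,0],[0,0,0],[0,0,0],[0,0,0]],"twist":[0,0,0,0]}' 100 >/dev/null; python3 go.py
python3 -m creep '{"slide":[[0,0,-0.01],[0,0,-0.03],[0,0,-0.04],[0,0,-0.04],[0,0,-0.04],[0,0,0]],"twist":[0,0,0,0,0,0]}' >/dev/null; python3 go.py 0.5582,0.014
```

```text
t 38.92 p [ 0.4811 -0.4035  0.0455] yaw 96.88 tilt 0.06 w 0.707 F [-4.9  3.9 12.4] g 45.8
t 39.42 p [ 0.4811 -0.4033  0.0438] yaw 96.89 tilt 0.0 w 0.998 F [ 0.2 -0.2  0.3] g 0.0
t 40.17 p [ 0.4827 -0.4041  0.2085] yaw 96.89 tilt 0.39 w 1.0 F [ 0.  -0.3 -1. ] g 0.0
0.5582,0.014 [ 0.406   0.1251 -0.0014]
```

Now the mill.

```bash

python3 -m creep '{"slide":[[0.04,0.013,0],[0.055,0.017,0],[0.055,0.017,0],[0.055,0.017,0],[0.055,0.017,0],[0.055,0.017,0],[0.055,0.017,0],[0.036,0.01,0]],"twist":[0,0,0,0,0,0,0,0]}' >/dev/null
python3 -m creep '{"slide":[[0,0,0],[0,0,0]],"twist":[0,0]}' >/dev/null; python3 go.py 0.5582,0.014,0.060
```

```text
t 41.42 p [0.5563 0.0139 0.2036] yaw 96.85 tilt 0.04 w 0.997 F [-0.2 -0.1  0.1] g 0.0
0.5582,0.014,0.060 [-0.      0.002   0.1436]
```

```bash

python3 -m creep '{"slide":[[0,0.001,0.04],[0,0,0.04],[0,0,0.03],[0,0,0.02],[0,0,0.01],[0,0,0.003],[0,0,0],[0,0,0]],"twist":[0,0,0,0,0,0,0,0]}' 100 40 >/dev/null; python3 go.py 0.5582,0.014,0.060
python3 -m creep '{"slide":[[0,0,0],[0,0,0],[0,0,0],[0,0,0],[0,0,0],[0,0,0],[0,0,0],[0,0,0]],"twist":[0,0,0,0,0,0,0,0]}' 0 40 >/dev/null; python3 go.py
python3 -m creep '{"slide":[[0,0,-0.01],[0,0,-0.03],[0,0,-0.04],[0,0,-0.04],[0,0,-0.03],[0,0,0],[0,0,0]],"twist":[0,0,0,0,0,0,0]}' >/dev/null; python3 go.py 0.463,-0.2585
```

```text
t 42.42 p [0.558  0.015  0.0617] yaw 96.89 tilt 0.08 w 1.003 F [-0.7 -0.8 -0.4] g 0.0
0.5582,0.014,0.060 [-0.001   0.0001  0.0017]
t 43.42 p [0.5576 0.0149 0.0617] yaw 96.89 tilt 0.04 w 0.565 F [-3.1 -0.1  7.1] g 39.9
t 44.3 p [0.5569 0.0148 0.2099] yaw 96.89 tilt 0.07 w 0.561 F [ 0.6 -0.6 -1.3] g 41.8
0.463,-0.2585 [-2.60e-01 -1.26e-01  2.00e-04]
```

```bash

python3 -m creep '{"slide":[[-0.026,-0.013,0],[-0.05,-0.024,0],[-0.05,-0.024,0],[-0.05,-0.024,0],[-0.05,-0.024,0],[-0.034,-0.016,0],[0,0,0]],"twist":[0,0,0,0,0,0,0]}' >/dev/null; python3 go.py 0.463,-0.2578,0.0507
python3 -m creep '{"slide":[[0,0,0.04],[0,0,0.04],[0,0,0.04],[0,0,0.02],[0,0,0.006],[0,0,0.004],[0,0,0],[0,0,0]],"twist":[0,0,0,0,0,0,0,0]}' >/dev/null; python3 go.py 0.463,-0.2578,0.0507
```

```text
t 45.17 p [ 0.4622 -0.2614  0.2091] yaw 96.55 tilt 0.17 w 0.561 F [ 0.9  1.  -3.3] g 41.9
0.463,-0.2578,0.0507 [0.0033 0.0017 0.1584]
t 46.17 p [ 0.465  -0.2584  0.0616] yaw 96.89 tilt 0.07 w 0.561 F [ 0.1  1.1 -1.6] g 42.0
0.463,-0.2578,0.0507 [ 0.0009 -0.0019  0.0109]
```

```bash

python3 -m creep '{"slide":[[0.001,-0.002,0.006],[0,0,0.004],[0,0,0.001],[0,0,0]],"twist":[0,0,0,0]}' >/dev/null; python3 go.py
python3 -m creep '{"slide":[[0,0,0],[0,0,0],[0,0,0],[0,0,0]],"twist":[0,0,0,0]}' 100 >/dev/null; python3 go.py
python3 -m creep '{"slide":[[0,0,-0.01],[0,0,-0.03],[0,0,-0.04],[0,0,-0.04],[0,0,-0.04],[0,0,0]],"twist":[0,0,0,0,0,0]}' >/dev/null; python3 go.py 0.4577,-0.0355
```

```text
t 46.67 p [ 0.4624 -0.2579  0.0508] yaw 96.86 tilt 0.06 w 0.564 F [-5.4  1.2 10.2] g 44.4
t 47.17 p [ 0.4624 -0.2574  0.0498] yaw 96.89 tilt 0.0 w 1.005 F [ 0.2 -1.  -0.2] g 0.0
t 47.92 p [ 0.4641 -0.258   0.2138] yaw 96.9 tilt 0.35 w 0.999 F [ 0.1  0.7 -0.1] g 0.0
0.4577,-0.0355 [ 0.2217  0.0203 -0.0008]
```

```bash

python3 -m creep '{"slide":[[0.044,0.004,0],[0.045,0.004,0],[0.045,0.004,0],[0.045,0.004,0],[0.043,0.004,0],[0,0,0],[0,0,0],[0,0,0]],"twist":[0,0,0,0,0,10,10,10]}' >/dev/null
python3 -m creep '{"slide":[[0,0,0],[0,0,0],[0,0,0],[0,0,0],[0,0,0],[0,0,0],[0,0,0]],"twist":[10,10,10,10,10,10,0]}' >/dev/null; python3 go.py 0.4577,-0.0355,0.060
```

```text
t 49.8 p [ 0.4553 -0.0346  0.2095] yaw 6.96 tilt 0.04 w 1.002 F [ 1.2  0.2 -0.2] g 0.0
0.4577,-0.0355,0.060 [0.0024 0.0012 0.1495]
```

```bash

python3 -m creep '{"slide":[[0.001,0,0.04],[0,0,0.04],[0,0,0.04],[0,0,0.015],[0,0,0.01],[0,0,0.003],[0,0,0],[0,0,0]],"twist":[0,0,0,0,0,0,0,0]}' 100 40 >/dev/null; python3 go.py 0.4577,-0.0355,0.060
python3 -m creep '{"slide":[[0,0,0],[0,0,0],[0,0,0],[0,0,0],[0,0,0],[0,0,0],[0,0,0],[0,0,0]],"twist":[0,0,0,0,0,0,0,0]}' 0 40 >/dev/null; python3 go.py
python3 -m creep '{"slide":[[0,0,-0.01],[0,0,-0.03],[0,0,-0.04],[0,0,-0.04],[0,0,-0.03],[0,0,0],[0,0,0]],"twist":[0,0,0,0,0,0,0]}' >/dev/null; python3 go.py 0.399,-0.340
```

```text
t 50.8 p [ 0.4572 -0.0347  0.0626] yaw 6.89 tilt 0.08 w 1.002 F [-0.6 -1.   1.1] g 0.0
0.4577,-0.0355,0.060 [0.0004 0.0009 0.0026]
t 51.8 p [ 0.4576 -0.0348  0.0629] yaw 6.88 tilt 0.11 w 0.699 F [-0.8 -0.9  7.6] g 41.4
t 52.67 p [ 0.456  -0.0345  0.211 ] yaw 6.89 tilt 0.07 w 0.697 F [-0.7  0.4 -3. ] g 44.3
0.399,-0.340 [-9.330e-02  2.964e-01  1.000e-04]
```

```bash

python3 -m creep '{"slide":[[-0.008,0.025,0],[-0.016,0.05,0],[-0.016,0.05,0],[-0.016,0.05,0],[-0.016,0.05,0],[-0.015,0.05,0],[-0.006,0.021,0],[0,0,0]],"twist":[0,0,0,0,0,0,0,0]}' >/dev/null; python3 go.py 0.399,-0.340,0.052
python3 -m creep '{"slide":[[0,0,0.04],[0,0,0.04],[0,0,0.04],[0,0,0.02],[0,0,0.006],[0,0,0.004],[0,0,0],[0,0,0]],"twist":[0,0,0,0,0,0,0,0]}' >/dev/null; python3 go.py 0.399,-0.340,0.052
```

```text
t 53.67 p [ 0.3989 -0.3402  0.2103] yaw 6.77 tilt 0.16 w 0.694 F [-0.4  0.5 -2.1] g 44.3
0.399,-0.340,0.052 [0.0004 0.0002 0.1583]
t 54.67 p [ 0.4003 -0.3398  0.0627] yaw 6.89 tilt 0.08 w 0.694 F [ 0.1 -0.1 -3.2] g 44.3
0.399,-0.340,0.052 [-0.0013  0.      0.0107]
```

```bash

python3 -m creep '{"slide":[[-0.001,0,0.006],[0,0,0.004],[0,0,0.001],[0,0,0]],"twist":[0,0,0,0]}' >/dev/null; python3 go.py
python3 -m creep '{"slide":[[0,0,0],[0,0,0],[0,0,0],[0,0,0]],"twist":[0,0,0,0]}' 100 >/dev/null; python3 go.py
python3 -m creep '{"slide":[[0,0,-0.01],[0,0,-0.03],[0,0,-0.04],[0,0,-0.05],[0,0,-0.05],[0,0,-0.05],[0,0,0]],"twist":[0,0,0,0,0,0,0]}' >/dev/null
python3 -m creep '{"slide":[[0.03,0.05,0],[0.03,-0.05,0],[0.03,-0.05,0],[0.03,-0.05,0],[0,-0.05,0],[0,-0.05,0],[0,-0.05,0],[0,0,0]],"twist":[0,0,0,0,0,0,0,0]}' >/dev/null
python3 go.py
python3 - <<'E'
from h import *
im,d=manip.camera('top'); C=cloud('top',d); cv2.imwrite('pics/t5.png',im); im2,_=manip.camera('side'); cv2.imwrite('pics/s5.png',im2)
def top(name,u,v,lo,hi,r=16):
    s=C[v-r:v+r,u-r:u+r].reshape(-1,3); s=s[(s[:,2]>lo)&(s[:,2]<hi)]
    if len(s)<4: print(name,'few',len(s));return
    (c,rad)=cv2.minEnclosingCircle(s[:,:2].astype(np.float32)); print(name,len(s),np.round(s.mean(0),3),'circ',np.round(c,3),round(rad,4))
top('mill',388,258,.09,.14,10);top('tin',442,250,.09,.12);top('jar',422,279,.09,.13,13)
top('ess',249,301,.05,.09);top('timer',239,173,.025,.05);top('cut',357,173,.02,.04);top('ram',178,248,.04,.07,25)
E
```

```text
t 55.17 p [ 0.3995 -0.3399  0.0519] yaw 6.89 tilt 0.07 w 0.699 F [-1.9  1.6  8.8] g 45.5
t 55.67 p [ 0.3988 -0.3397  0.0509] yaw 6.89 tilt 0.0 w 0.995 F [ 0.3  0.3 -0.1] g 0.0
t 57.55 p [ 0.4877 -0.0728  0.2813] yaw 7.27 tilt 0.04 w 1.002 F [ 0.9 -1.1  0.1] g 0.0
mill 206 [ 0.462 -0.256  0.107] circ [ 0.462 -0.259] 0.0234
tin 390 [ 0.482 -0.402  0.101] circ [ 0.482 -0.403] 0.0305
jar 390 [ 0.402 -0.337  0.11 ] circ [ 0.401 -0.338] 0.0324
ess 43 [0.337 0.136 0.064] circ [0.336 0.137] 0.0128
timer 85 [0.71  0.179 0.034] circ [0.711 0.178] 0.0244
cut 87 [ 0.714 -0.167  0.028] circ [ 0.713 -0.165] 0.0286
ram 126 [0.487 0.348 0.051] circ [0.487 0.348] 0.0311
```

View pics/s5.png

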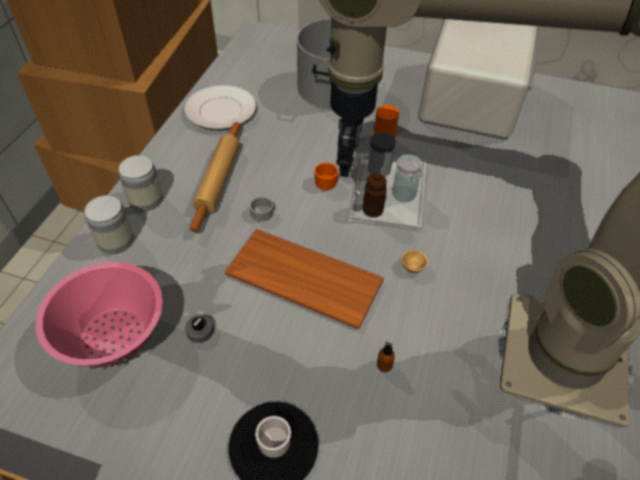

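View pics/t5.png

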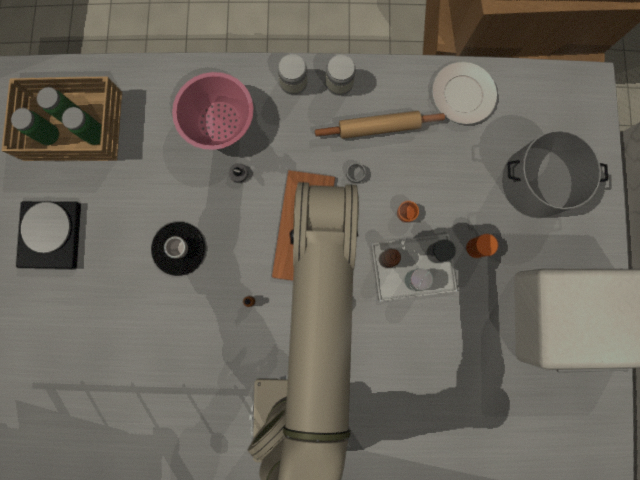

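Everything is in place. The mill (390,258), tin (442,250) and jar (422,280) are back within about 3 mm of where they started, and the ramekin (175,247) is on the trivet. The bystanders haven't moved and the arm is clear.

```bash
python3 -c "
from workcell import manip; print(manip.hand_in())"
```

```text
the job is handed in; nothing more can be done
None
```

The job is handed in, but no verdict came back: by my last camera check the ramekin was upright about 3 mm from the trivet's centre, the jar, mill and tin were back on the tray within about 3 mm of their starts, and the timer, pastry ring and little bottle were undisturbed, at about 58 s of the 141 s allowed.

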